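# Slide the oil bottle home in its bay

## Robot

A 6-joint arm with a two-finger parallel gripper is mounted at the origin on the work surface. World frame = base frame: x ahead of the robot, y to its left, z up, the work surface at z = 0. Lengths are in m, angles in degrees, forces in N, time in s.
With the tool pointing down it reaches from about 0.325 to 0.85 m from the base axis. Payload 15.5 kg.
Tool frame: the origin (TCP) lies at the very end of the fingers, on their centre line; the grasp point (between the pads) lies arm.grip_depth behind it (arm.grip_depth is the distance from the TCP to the grasp point, in m); z points along the fingers, y is the direction in which the jaws open and shut (so a half turn about z gives the same grasp; the last joint's range is limited). The gripper opens to 91 mm and grips with 3 to 60 N. Pads are 32 mm wide; open, the fingers measure 118 mm over their backs; the gripper's body (76 mm by 178 mm) begins 60 mm behind the grasp point.
Start: joints at [-72.966, 28.281, 77.091, -0, 74.628, -5.472], TCP at [0.239, -0.577, 0.214] pointing down, gripper open.
Joint ranges: [-166.48, 166.48], [-47.26, 123.95], [12.59, 153.08], [-70.14, 250.14], [6.76, 159.57], [-176.63, 176.63]. Speed limits (degrees/s): [108.29, 108.29, 147.25, 172.46, 172.46, 172.46].

## Interface

Orientations are given as a 3x3 rotation matrix whose columns are the frame's x, y, z axes.
In Python, from rig import arm gives the robot as it stands. Calls block until the motion is done:
- arm.move_to(position, orientation): joint-space move of the TCP to a pose.
- arm.move_l(position, orientation=None, feed=0.15): straight line of the TCP; orientation=None keeps the orientation; feed is the mean speed in m/s.
- arm.move_joints(angles): joint-space move.
- arm.grip(opening): finger opening in m; the grip force is fixed at half the most; returns when the fingers have stopped.
- arm.sleep(seconds).
- arm.solve_ik(position, orientation): joint angles nearest the present ones, or None.
- arm.snapshot(name): name is "scene" or "top" or "wrist"; returns the picture (480x640x3 uint8, red, green, blue); there is no depth.
- arm.get_calibration(name): a dict with "intrinsics" (3x3 intrinsics, pixels), "cam_to_world" (4x4, takes a point from camera to world coordinates). Camera axes: x right, y down, z forward; pixel columns grow to the right and rows downward; lengths in m; the calibration is good to about 2 mm. A picture is of the moment at which its call begins: read the wrist's pose just before it. get_calibration takes no time and is no camera call; for the wrist camera it gives the pose at the moment of the call.
A pose or a line that the arm cannot do raises arm.Unreachable and nothing moves.
- arm.sign_off(): hands the job in, once; it reports no verdict.
Readings, each from a call of its own:
- arm.current_t(): time.
- arm.current_joint_positions(): joint angles.
- arm.current_dq(): joint speeds.
- arm.current_tau(): joint torques, N m.
- arm.current_ee_pos(): TCP position.
- arm.current_tool_rot(): TCP orientation.
- arm.current_force(): force on the tool from outside, world axes, zero at the start.
- arm.current_torque(): the same for the moment, N m.
- arm.current_width(): finger opening in m.
Only numpy, scipy, OpenCV 4.12 (cv2) and the standard library are available. Lean on these libraries where they do the work, as an engineer would, in place of code of your own. Each camera call takes 0.05 s, during which the arm holds its last target. There are 200 camera calls.

## Task

Slide the tall white oil bottle across the machine bed into its open bay by pushing it low down, below a third of its height, without lifting or tipping it. Keep pushing until it has driven the red push-in plate at the end of the bay fully in, feeling for the stop and never ramming it (keep the push under about 25 N), then let go and leave the bottle standing upright in the bay. Leave the blue can, the brown roll and the steel cup where they are.

Things in the scene. Friction and masses are not known exactly. Their poses are not given: they have to be found in the camera images.
- bottle: Tall slim white oil bottle with orange band and cap, fixed in a slick round black foot; loose, one piece, 0.4 to 0.75 kg. Foot 76 mm in diameter, 45 mm high; body above it 52 mm in diameter up to 165 mm, then a 30 mm neck, 38 mm cap, 260 mm tall in all. Origin: centre of underside; z = long axis. Slides at roughly 1 to 4 N; pushed higher than about 50 mm it tips, above all against the plate.
- bay: Fixed aluminium bay, open at the front, with no floor (the bottle slides on the bed): two parallel rails 40 mm high, 8 mm thick, 92 mm apart inside, from x = 0 to 75 mm, with lips flaring from x = 0 back to -30 mm, where they are about 120 mm apart. Origin: on the bed, midway between the rails at the mouth. x points into the bay, y to the left, z up.
- pin (a joint): Red push-in plate, 56 mm wide, 13 to 47 mm above the bed, on the front of the end block, on a stiff stem whose yellow neck vanishes as it goes in: 0 = out, 0.006 m = fully in, against a firm stop. Moves along the bay's x axis with a steady 6 N of friction and stays where it is left; with the bottle's drag the push is 8 to 14 N while it moves, then climbs steeply at the stop.
- can: Bystander: blue bottle-shaped can with a black cap, 52 mm in diameter, 150 mm tall, loose; origin: centre of underside.
- roll: Bystander: brown roll of edge band lying flat, outside 100 mm, hole 60 mm, 23 mm high, loose; origin: centre of underside.
- cup: Bystander: open steel cup, 70 mm wide at the rim, 70 mm tall, loose; origin: centre of underside.
- rail_end (a point): Point on the bay's centre line, on the bed, at the far end of the rails (bay x = 75 mm). Near it stands a grey end block, 88 mm wide, 50 mm high, clamped at a different depth each time and NOT reported: the red plate's face, when out, lies at bay x = 60 to 88 mm, so the bottle's foot meets it with its origin at x = 22 to 50 mm and is home 6 mm farther. Find it by feel.
Not all that is in view belongs to the job. What is meant by the bay is not green, and is the larger of those in its own colour. What is shaped like the part that bears pin but orange is not meant.

How it is judged (in metres and radians):
On the way, in this order (a step that is already met when the one before it is completed fails the run):
1. the bottle has slid upright into the mouth of the bay, the plate still out (x of bottle in the frame of bay above 0 m and y of bottle in the frame of bay between -0.012 and 0.012 m and angle between bottle's own z axis and vertical below 0.1 rad and value of joint pin below 0.002 m).
2. the bottle has pushed the red plate in (value of joint pin above 0.0045 m and x of bottle in the frame of bay above 0.023 m), for 0.2 s.
At the end, for the whole second after the job is handed in: The red plate is in by at least 4.5 of its 6 mm, and the bottle stands upright (within 3 degrees), at rest on the bed between the rails, at least 23 mm past the mouth and within 12 mm of the bay's centre line (all of step 2 and x of bottle in the frame of bay below 0.062 m and y of bottle in the frame of bay between -0.012 and 0.012 m and angle between bottle's own z axis and vertical below 0.05 rad and height (world z) of bottle below 0.004 m and linear speed of bottle below 0.01 m/s); the robot touches nothing.
It fails at once if the bottle tips more than about 11 degrees (angle between bottle's own z axis and vertical above 0.2 rad).
It fails at once if the bottle is lifted more than 12 mm off the bed (height (world z) of bottle above 0.012 m).
It fails at once if the bottle is handled above about 110 mm (contact force between the fingers and bottle above 0.5 N and height (world z) of the grasp point above 0.11 m).
It fails at once if the arm pushes the bottle with more than 30 N (contact force between any of the fingers, the arm and bottle above 30 N).
It fails at once if a bystander is moved more than 15 mm (distance of any of can, roll, cup from where it was at the start of the episode above 0.015 m).
It also fails if it takes over 67 s, if anything falls off the work surface, if the arm or the gripper's body presses on something with over 40 N, if the wrist force passes 120 N, or if a joint passes its speed limit or range.

## Working session

There is one attempt and no reset: what is moved stays moved. The work goes in short steps, each a Python script; the robot and the scene stay as the last script left them, time stands still between calls to the robot, and variables do not carry over. Pictures are saved under pics/ and viewed, about 8 in all and at most 12, crops included, and the job is handed in when it is done.

```bash
mkdir -p pics; ls; python3 - <<'E'
from rig import arm
import cv2,numpy as np
for n in("scene","top"):
    cv2.imwrite(f"pics/{n}0.png",arm.snapshot(n)[:,:,::-1]); c=arm.get_calibration(n); print(n,np.round(c["intrinsics"],1).tolist(),np.round(c["cam_to_world"],3).tolist())
print(arm.grip_depth,arm.current_t(),arm.current_tool_rot())
E
```

```text
pics
scene [[611.2, 0.0, 329.1], [0.0, 611.2, 235.3], [0.0, 0.0, 1.0]] [[-0.41, 0.748, -0.522, 1.294], [0.912, 0.327, -0.247, 0.348], [-0.013, -0.577, -0.816, 1.139], [0.0, 0.0, 0.0, 1.0]]
top [[502.0, 0.0, 328.2], [0.0, 502.0, 241.2], [0.0, 0.0, 1.0]] [[-0.017, -0.994, 0.108, 0.498], [-1.0, 0.016, -0.013, 0.034], [0.011, -0.108, -0.994, 1.088], [0.0, 0.0, 0.0, 1.0]]
0.0188 0.1 [[ 9.23848100e-01  3.82759168e-01 -3.28764422e-04]
 [ 3.82759297e-01 -9.23847515e-01  1.04397508e-03]
 [ 9.58628391e-05 -1.09031204e-03 -9.99999401e-01]]
```

View pics/scene0.png

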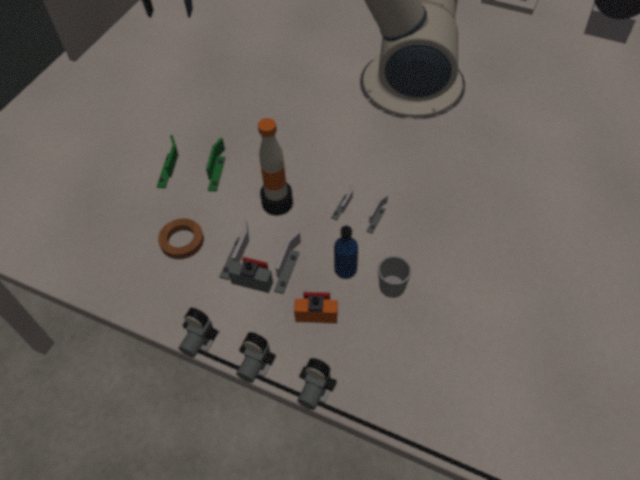

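View pics/top0.png

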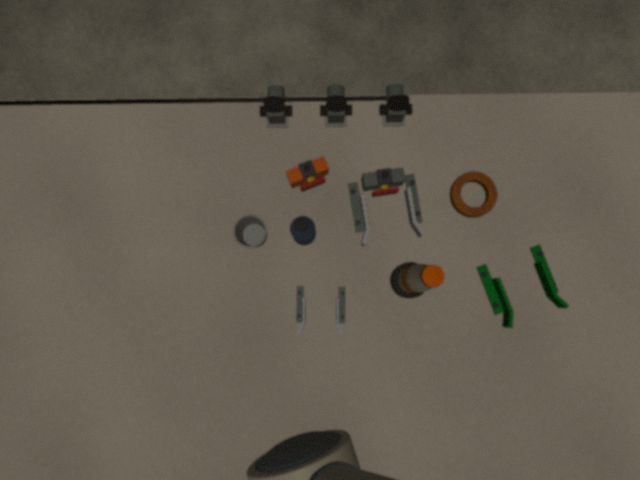

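Top view candidates for the bay are the green one (522,285), the small grey one (320,310) and the large grey one (387,207). The end blocks are grey at (385,180) and orange at (308,172), which is a decoy. I choose the large grey bay with the grey block. The bottle foot is at about (408,280), can (303,230), cup (252,232), roll (473,194). Next is one close crop.

```bash
python3 - <<'E'
import cv2
i=cv2.imread("pics/top0.png")[155:305,335:485]
i=cv2.convertScaleAbs(cv2.resize(i,(600,600),interpolation=cv2.INTER_CUBIC),alpha=1.8)
cv2.imwrite("pics/crop1.png",i)
E
```

```text
(no output)
```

View pics/crop1.png

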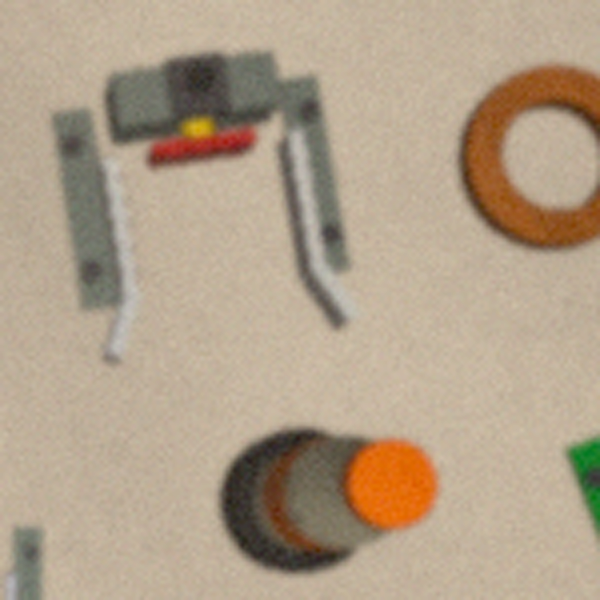

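```bash
cat >h.py <<'E'
import numpy as np
from rig import arm
def px(n,uv,z):
    c=arm.get_calibration(n);K=c["intrinsics"];T=np.array(c["cam_to_world"])
    d=T[:3,:3]@np.linalg.solve(K,[uv[0],uv[1],1.]);return T[:3,3]+d*(z-T[2,3])/d[2]
cr=lambda u,v:((u+.5)/4-.5+335,(v+.5)/4-.5+155)
E
python3 - <<'E'
from h import *
from scipy.spatial.transform import Rotation as Ro
P={k:px("top",cr(*v),.04) for k,v in dict(lf=(112,162),lm=(130,297),rf=(290,137),rm=(313,272)).items()}
for k in P: print(k,P[k].round(4))
M=(P['lm']+P['rm'])/2;F=(P['lf']+P['rf'])/2
dl=P['lf']-P['lm'];dr=P['rf']-P['rm'];n=P['lm']-P['rm']
for d in (dl,dr,n):print(np.linalg.norm(d),np.degrees(np.arctan2(d[1],d[0])))
B=px("top",cr(294,500),.022);print("M",M,"B",B, "scene check B",px("scene",(277,198),.03))
print("plate",px("top",cr(151,160),.03),px("top",cr(254,140),.03))
T=np.array(arm.get_calibration("wrist")["cam_to_world"]);R=np.array(arm.current_tool_rot())
print("cam in tool",R.T@(T[:3,3]-arm.current_ee_pos()),R.T@T[:3,:3])
for yaw in (0,8,12):
  for t in (25,30,35,40):
    for s in (1,-1):
      y=np.radians(yaw);f=np.array([np.cos(y),np.sin(y),0]);t_=np.radians(t)
      z=f*np.sin(t_)+np.array([0,0,-np.cos(t_)]);Y=np.array([-f[1],f[0],0])*s;X=np.cross(Y,z)
      O=np.c_[X,Y,z];p=B-f*.075;p[2]=.018;q=arm.solve_ik(p,O);p[2]=.3;q2=arm.solve_ik(p,O)
      print(yaw,t,s,None if q is None else np.round(q),None if q2 is None else np.round(q2))
E
```

```text
lf [ 0.7094 -0.0542  0.04  ]
lm [ 0.637  -0.0619  0.04  ]
rf [ 0.7215 -0.1493  0.04  ]
rm [ 0.6488 -0.159   0.04  ]
0.07282792948659875 6.0859402145894235
0.07336246154669349 7.595534051874082
0.09782327876570238 96.93318666543448
M [ 0.64291991 -0.1104565   0.04      ] B [ 0.52939451 -0.14790455  0.022     ] scene check B [ 0.53583365 -0.14128878  0.03      ]
plate [ 0.71222489 -0.07597884  0.03      ] [ 0.72231652 -0.13164112  0.03      ]
cam in tool [ 0.07936726 -0.00020994 -0.17174495] [[-3.81625687e-05 -9.60621806e-01 -2.77859218e-01]
 [ 9.99999997e-01 -1.75903181e-05 -7.65312939e-05]
 [ 6.86299977e-05 -2.77859220e-01  9.60621803e-01]]
0 25 1 [-36.  36. 129. 112.  16. 124.] [ -36.    1.  108.   18.   52. -135.]
0 25 -1 [-36.  36. 129. 112.  16. -56.] [-36.   1. 108.  18.  52.  45.]
0 30 1 [-39.  39. 133. 131.  25. 101.] [ -39.   -1.  112.   25.   48. -143.]
0 30 -1 [-39.  39. 133. 131.  25. -79.] [-39.  -1. 112.  25.  48.  37.]
0 35 1 [-42.  44. 138. 139.  36.  89.] [ -42.   -2.  116.   34.   44. -152.]
0 35 -1 [-42.  44. 138. 139.  36. -91.] [-42.  -2. 116.  34.  44.  28.]
0 40
[... 617 characters left out ...]
37. 125.  42.  85.] [ -51.    1.  117.   46.   49. -176.]
8 40 -1 [-51.  47. 137. 125.  42. -95.] [-51.   1. 117.  46.  49.   4.]
12 25 1 [-41.  36. 125.  82.  20. 138.] [ -41.    3.  105.   23.   58. -154.]
12 25 -1 [-41.  36. 125.  82.  20. -42.] [-41.   3. 105.  23.  58.  26.]
12 30 1 [-45.  38. 129.  99.  25. 116.] [ -45.    2.  109.   31.   56. -162.]
12 30 -1 [-45.  38. 129.  99.  25. -64.] [-45.   2. 109.  31.  56.  18.]
12 35 1 [-49.  42. 132. 110.  32. 101.] [ -49.    2.  112.   38.   54. -171.]
12 35 -1 [-49.  42. 132. 110.  32. -79.] [-49.   2. 112.  38.  54.   9.]
12 40 1 [-53.  46. 134. 115.  40.  90.] None
12 40 -1 [-53.  46. 134. 115.  40. -90.] [-53.   2. 115.  47.  53.  -1.]
```

```bash
cat >>h.py <<'E'
yaw=np.radians(7);f=np.array([np.cos(yaw),np.sin(yaw),0]);L=np.array([-f[1],f[0],0])
t=np.radians(35);Z=f*np.sin(t)-np.array([0,0,np.cos(t)]);O=np.c_[np.cross(-L,Z),-L,Z]
M=np.array([.6429,-.1105,0]);B=np.array([.531,-.146,0])
bay=lambda p:((p-M)@f,(p-M)@L)
def W(x,y,z):return M+x*f+y*L+np.array([0,0,z])
def st():
    p=np.array(arm.current_ee_pos());F=np.array(arm.current_force());print("t%.1f bay x%.4f y%.4f z%.4f F f%.1f l%.1f z%.1f"%(arm.current_t(),*bay(p),p[2],F@f,F@L,F[2]),flush=True)
E
python3 - <<'E'
from h import *
import cv2
print("B in bay",bay(B))
p=np.array(arm.current_ee_pos());p[2]=.36;arm.move_l(p,feed=.2)
arm.grip(.04)
x,y=bay(B)
arm.move_to(W(x-.085,y,.30),O);st();print(np.round(arm.current_joint_positions()))
c=arm.get_calibration("wrist");np.savez("w1.npz",K=c["intrinsics"],T=c["cam_to_world"])
cv2.imwrite("pics/w1.png",cv2.convertScaleAbs(arm.snapshot("wrist")[:,:,::-1],alpha=1.5))
E
```

```text
B in bay (np.float64(-0.11539227605954668), np.float64(-0.021598208856230917))
t3.6 bay x-0.2001 y-0.0226 z0.3003 F f0.8 l0.1 z0.7
[-48.  -0. 114.  37.  50.  15.]
```

View pics/w1.png

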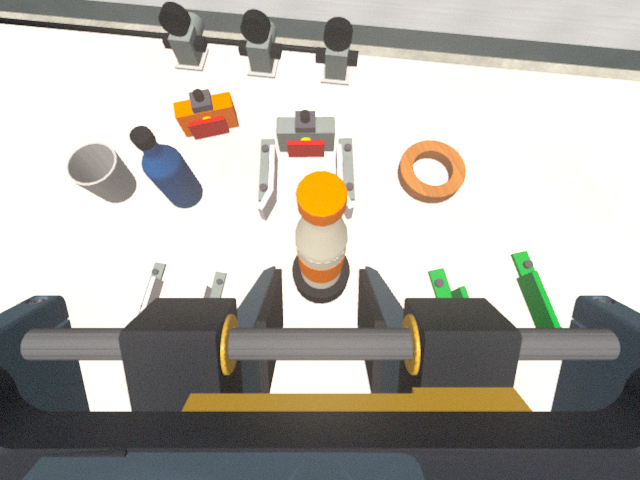

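The wrist view shows the bottle foot at about (321,272) with its near edge at (321,301). The red plate of the large grey bay is at (306,148) with a yellow neck, the rails lie to its left and right at u≈272 and 340, and the orange decoy is at (208,115).

```bash
python3 - <<'E'
from h import *
import cv2
w=np.load("w1.npz");K,T=w["K"],w["T"]
def q(u,v,z):
    d=T[:3,:3]@np.linalg.solve(K,[u,v,1.]);return np.round(bay(T[:3,3]+d*(z-T[2,3])/d[2]),4)
print("foot near",q(321,301,0),"L,R",q(292,271,.03),q(350,271,.03))
print("plate L,R bottom",q(288,157,.013),q(325,156,.013),"block",q(278,118,.05),q(335,118,.05))
i=cv2.imread("pics/w1.png")[95:310,230:400]
cv2.imwrite("pics/w1c.png",cv2.resize(i,None,fx=2.79,fy=2.79,interpolation=cv2.INTER_CUBIC)*1)
E
```

```text
foot near [-0.1507 -0.024 ] L,R [-0.1153  0.0152] [-0.1153 -0.0631]
plate L,R bottom [0.0734 0.0276] [ 0.0753 -0.0305] block [0.1175 0.0408] [ 0.1176 -0.0453]
```

View pics/w1c.png

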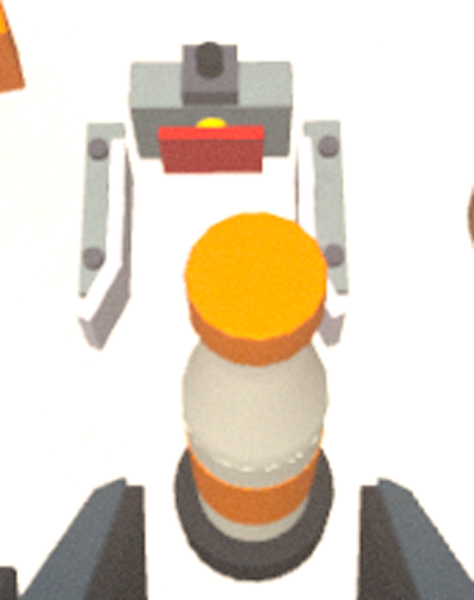

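```bash
python3 - <<'E'
from h import *
y=-.0237
arm.move_l(W(-.197,y,.30),O,feed=.1)
arm.move_l(W(-.197,y,.017),O,feed=.09);st();print(np.round(arm.current_joint_positions()))
F0=np.array(arm.current_force());np.save("F0.npy",F0)
x=-.197
arm.move_l(W(-.168,y,.017),O,feed=.04);st();x=-.168
while x<-.14:
    x+=.003;arm.move_l(W(x,y,.017),O,feed=.03);st()
    if -(np.array(arm.current_force())-F0)@f>1.0:break
E
```

```text
t7.2 bay x-0.1970 y-0.0238 z0.0172 F f-0.0 l-0.0 z-0.2
[-47.  43. 135. 123.  34. -86.]
t8.1 bay x-0.1681 y-0.0236 z0.0170 F f0.1 l-0.6 z0.7
t8.3 bay x-0.1649 y-0.0238 z0.0170 F f0.0 l-0.3 z-0.5
t8.6 bay x-0.1619 y-0.0237 z0.0170 F f0.3 l0.5 z-0.4
t8.8 bay x-0.1589 y-0.0237 z0.0170 F f-0.4 l-0.6 z-0.1
t9.1 bay x-0.1558 y-0.0237 z0.0170 F f-0.7 l0.9 z-0.1
t9.3 bay x-0.1528 y-0.0237 z0.0171 F f-1.1 l-0.5 z-0.8
```

```bash
python3 - <<'E'
from h import *
import cv2
n=9
for i in range(1,n+1):
    s=i/n;arm.move_l(W(-.1528+s*.0868,-.0237+s*.0227,.017),O,feed=.03)
    F=np.array(arm.current_force())
    if np.linalg.norm(F[:2])>8:print("hit");break
    st()
c=arm.get_calibration("wrist");np.savez("w2.npz",K=c["intrinsics"],T=c["cam_to_world"])
a=cv2.convertScaleAbs(arm.snapshot("wrist")[:,:,::-1],alpha=1.5);b=cv2.convertScaleAbs(arm.snapshot("top")[120:300,300:480,::-1],alpha=1.6)
cv2.imwrite("pics/w2.png",np.hstack([cv2.resize(a,(480,360)),cv2.resize(b,(360,360))[:,20:340]]))
E
```

```text
t9.8 bay x-0.1429 y-0.0211 z0.0171 F f0.3 l-0.8 z0.4
t10.3 bay x-0.1333 y-0.0185 z0.0171 F f0.1 l-0.5 z-0.8
t10.8 bay x-0.1236 y-0.0160 z0.0170 F f-0.3 l-0.4 z0.5
t11.2 bay x-0.1140 y-0.0135 z0.0171 F f0.1 l-0.3 z-0.9
t11.7 bay x-0.1043 y-0.0110 z0.0171 F f1.0 l0.1 z1.0
t12.2 bay x-0.0947 y-0.0085 z0.0171 F f0.2 l-0.5 z-0.3
t12.7 bay x-0.0850 y-0.0060 z0.0171 F f1.4 l-0.8 z-0.2
t13.2 bay x-0.0754 y-0.0034 z0.0170 F f-0.6 l-0.5 z0.4
t13.7 bay x-0.0657 y-0.0009 z0.0171 F f-1.0 l-0.2 z-0.2
```

View pics/w2.png

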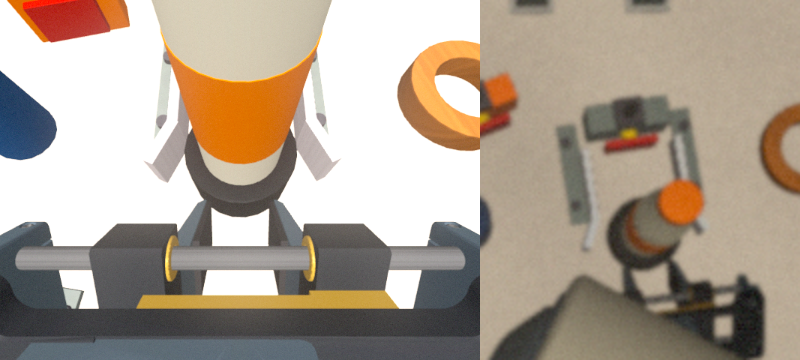

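The bottle foot is centred between the lips (wrist panel, foot centre u≈241, lips at 145–185 and 295–340) and stands upright. I continue straight in, checking the force at each step.

```bash
cat >push.py <<'E'
from h import *
def fo(n=6):
    a=[]
    for _ in range(n):a.append(-np.array(arm.current_force())@f);arm.sleep(.012)
    return np.mean(a)
x=-.0657
while x<-.026:
    x+=.004;arm.move_l(W(x,-.001,.017),O,feed=.025)
    if fo(3)>4:break
st();x0=None;n=0
while x<.02:
    x+=.0006;arm.move_l(W(x,-.001,.017),O,feed=.01);v=fo();print("%.4f:%.1f"%(x,v),end=" ",flush=True)
    if x0 is None and v>4.5:x0=x
    if v>16 or arm.current_t()>45:break
print();print("first",x0);st()
E
python3 push.py
```

```text
t17.1 bay x-0.0255 y-0.0010 z0.0170 F f-0.3 l-0.4 z0.5
-0.0251:1.1 -0.0245:1.9 -0.0239:2.0 -0.0233:1.2 -0.0227:1.3 -0.0221:1.6 -0.0215:1.7 -0.0209:1.6 -0.0203:1.8 -0.0197:1.9 -0.0191:1.8 -0.0185:1.5 -0.0179:2.0 -0.0173:1.5 -0.0167:1.4 -0.0161:1.9 -0.0155:1.6 -0.0149:1.5 -0.0143:1.4 -0.0137:1.5 -0.0131:1.4 -0.0125:1.4 -0.0119:1.9 -0.0113:1.6 -0.0107:1.5 -0.0101:2.1 -0.0095:3.8 -0.0089:6.4 -0.0083:7.9 -0.0077:8.5 -0.0071:8.8 -0.0065:8.6 -0.0059:8.9 -0.0053:8.6 -0.0047:8.9 -0.0041:8.4 -0.0035:8.4 -0.0029:8.4 -0.0023:9.3 -0.0017:12.0 -0.0011:15.0 -0.0005:17.5 
first -0.00889999999999997
t29.7 bay x-0.0023 y-0.0007 z0.0163 F f-17.8 l-1.8 z5.5
```

The force trace shows plate contact near x = −0.010, an 8.5 N plateau for about 6 mm, then a steep climb to 17.5 N at the stop. Next I back off and check.

```bash
python3 - <<'E'
from h import *
import cv2
arm.move_l(W(-.012,-.001,.017),O,feed=.02);st()
arm.move_l(W(-.13,-.001,.03),O,feed=.08);arm.move_l(W(-.17,-.001,.20),O,feed=.12);st()
a=arm.snapshot("wrist")[:,:,::-1];b=arm.snapshot("top")[150:270,330:450,::-1];s=arm.snapshot("scene")[170:310,190:330,::-1]
R=lambda i:cv2.resize(cv2.convertScaleAbs(i,alpha=1.6),(400,300) if i.shape[1]==640 else (300,300),interpolation=cv2.INTER_CUBIC)
o=np.zeros((600,700,3),np.uint8);o[:300,:400]=R(a);o[:300,400:]=R(b);o[300:,:300]=R(s);cv2.imwrite("pics/end.png",o)
E
```

```text
t30.4 bay x-0.0118 y-0.0011 z0.0171 F f0.3 l-0.6 z0.3
t33.7 bay x-0.1701 y-0.0008 z0.1996 F f-0.1 l-0.7 z-0.1
```

View pics/end.png

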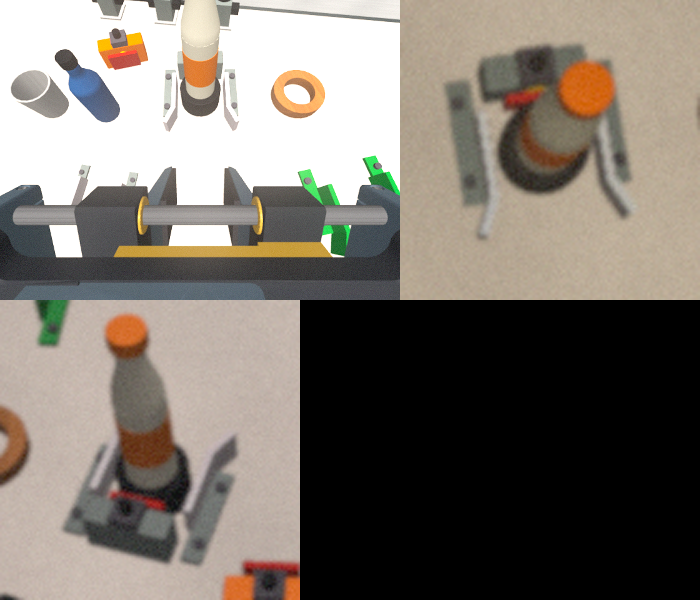

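The bottle stands in the bay and the bystanders look undisturbed. There is a trace of yellow near the plate in the top panel at (540,92), so I take a closer look against the picture from before.

```bash
python3 - <<'E'
from h import *
import cv2
t=arm.snapshot("top")[:,:,::-1].copy();s=arm.snapshot("scene")[:,:,::-1].copy()
t0=cv2.imread("pics/top0.png");s0=cv2.imread("pics/scene0.png")
R=lambda i:cv2.resize(cv2.convertScaleAbs(i,alpha=1.8),(390,290),interpolation=cv2.INTER_CUBIC)
T=lambda i:R(i[158:203,355:415]);S=lambda i:R(i[245:290,220:280])
cv2.imwrite("pics/cmp.png",np.vstack([np.hstack([T(t0),T(t)]),np.hstack([S(s0),S(s)])]))
d=cv2.absdiff(t,t0).max(2)
for n,(u,v) in dict(can=(303,230),cup=(252,232),roll=(473,194)).items():print(n,d[v-25:v+25,u-25:u+25].max())
E
```

```text
can 19
cup 15
roll 25
```

View pics/cmp.png

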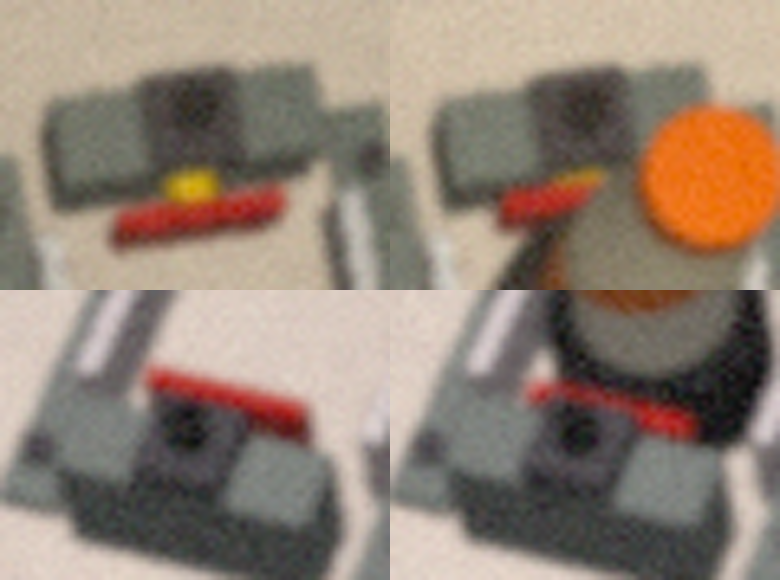

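Compared with before, the plate has moved about 18 enlarged px, which is about 2.8 px or 6 mm. Only a sliver of yellow is left, and the bystanders show no change, so I hand in.

```bash
python3 -c "
from h import *
print(arm.current_t(),arm.current_force());arm.sign_off()"
```

```text
33.9333 [ 0.02653454  0.31750611 -0.03475714]
the job is handed in; nothing more can be done
```

The bottle is standing upright in the large grey bay with the red plate driven in about 6 mm. I handed the job in at about 34 s, and no verdict was reported.

- **Push:** I pushed the foot about 25 mm above the bed with two slightly open fingers, the tool tilted 35°. The bottle went diagonally onto the bay's centre line, then straight in.
- **Feel of the plate:** The force sat at about 1.5 N while sliding and 8.5 N for about 6 mm of plate travel. It then climbed steeply, and I stopped at 17.5 N. I backed the arm straight off, clear of everything.
- **Last checks:** The before-and-after pictures show the plate about 6 mm farther in. The can, roll and cup show no change in the top view, and the wrist force is about zero.
- **One thing that did not fully agree:** A thin sliver of yellow neck still showed in the top view. The plate's measured shift and the force at the stop both say it is fully in, so I took that as settled.

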